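Press a lot tag: load the cassette and hold the cam lever at top lift

ROBOT

A 6-joint arm with a two-finger parallel gripper is mounted at the origin on a cart in front of the work surface, level with it; the furniture and walls round the work are solid. World frame = base frame: x ahead of the robot, y to its left, z up, the work surface at z = 0. Lengths are in m, angles in degrees, forces in N, time in s.
With the tool pointing down it reaches from about 0.375 to 0.9 m from the base axis. Payload 3.1 kg.
Tool frame: the origin (TCP) lies at the very end of the fingers, on their centre line; the grasp point (between the pads) lies behind it (bot.grip_depth is the z of the grasp point in the tool frame, in m); z points along the fingers, y is the direction in which the jaws open and shut (so a half turn about z gives the same grasp; the last joint's range is limited). The gripper opens to 87 mm and grips with 3 to 60 N. Pads are 19 mm wide; open, the fingers measure 117 mm over their backs; the gripper's body (75 mm by 190 mm) begins 51 mm behind the grasp point.
Start: joints at [64.773, 30.224, 82.088, -0, 67.689, -10.227], TCP at [0.162, 0.604, 0.223] pointing down, gripper open.
Joint ranges: [-176.69, 176.69], [-43.24, 126.21], [12.49, 139.97], [-82, 262], [0, 151.66], [-163.58, 163.58]. Speed limits (degrees/s): [159.86, 159.86, 180, 180, 180, 180].

INTERFACE

Orientations are given as a 3x3 rotation matrix whose columns are the frame's x, y, z axes.
In Python, from rig import bot, vision gives the robot as it stands. The module is installed in compiled form; this text tells all that it offers.
- The arm moves only by the shell command python3 -m jog 'ROWS'. ROWS is JSON, a list of rows, each a list of 3 entries, a list of its own where there are three numbers: the shift along the tool's x, y, z in mm, then the turn, a rotation vector about the tool's x, y, z in degrees, then the closure, from 0 (fully open) to 1 (shut). In form: [[[dx, dy, dz], [wx, wy, wz], fingers], ...]. A call has 1 to 12 rows; each row is the pose to reach, as a shift and turn from the pose commanded when the call began, along the tool's axes at that moment; what a row does not reach only later rows make up. A row lasts 1/12 s, in which the tool goes at most 41.7 mm and 7.16 degrees, less where a joint would pass 70% of its speed; a pose out of reach is approached as far as the arm can. A call with a gripper value outside its range is refused whole. The fingers move at their own pace and stop on an object; the grip force is fixed at half the most. Time passes only in rows, so rows that repeat a pose let the fingers close. It gives the time, the measured TCP pose, the force and the opening at its end, in the units of the state.
- bot.read_state(): the state, without advancing time (a new reading comes with each control period).
- vision.capture(name): name is "side" or "top"; returns the picture (400x640x3 uint8, red, green, blue); there is no depth.
- vision.camera_info(name): a dict with "intrinsics" (3x3 intrinsics, pixels), "camera_from_world" (4x4, takes a point from world to camera coordinates). Camera axes: x right, y up, looking along -z (the intrinsics and any distortion apply to the point x, -y, -z); pixel columns grow to the right and rows downward; lengths in m; the calibration is good to about 2 mm. A picture is of the moment at which its call begins. camera_info takes no time and is no camera call.
- bot.hand_in(): hands the job in, once; it reports no verdict.
The state is a dict: "time_s": time; "joint_positions": joint angles; "qvel": joint speeds; "tau": joint torques, N m; "position": TCP position; "tcp_rot": TCP orientation; "force": force on the tool from outside, world axes, zero at the start; "moment": the same for the moment, N m; "opening": opening from 0.0 (shut) to 1.0 (fully open).
Only numpy, scipy, OpenCV 4.12 (cv2) and the standard library are available. Lean on these libraries where they do the work, as an engineer would, in place of code of your own. Each camera call takes 0.05 s, during which the arm holds its last target. There are 200 camera calls.

TASK

Take the blue tag cassette out of its stand and slide it upright all the way down into the guide case of the tag press, and let go of it. Then swing the press's red-knobbed cam lever round to the cam's highest lift point, where the lever lies over the red mark and points straight away from the case, so that the cam presses the cassette on to the embossing plate; finish while still holding the sprung lever there. Leave the white cassette in the stand and do not disturb the other things.

Things in the scene. Friction and masses are not known exactly. Their poses are not given: they have to be found in the camera images.
- press: Bench tag press, fixed, on a grey base plate 205 x 150 mm, 12 mm thick. Origin on the worktop; its +x runs from the lever side to the guide case, +z up. In this frame: slot of the case centred at x = +50 mm, y = 0; cam pivot at x = +16.5 mm, y = 0. The steel cam disc under the lever pushes along +x through a window in the case's wall. Red mark on the base from x = -66 to -112 mm at y = 0. At the most 67 mm high but for the lever knob (104 mm).
- case_mouth (a point): Centre of the open top of the guide case, 67 mm above the worktop; axes as the press. The slot inside is 13 mm (along x) by 74 mm (along y), its floor 14 mm above the worktop; the top 8 mm of it flares out by 4 mm on every side. Its far wall is the sprung brass plate.
- blue_cassette_centre (a point): Centre (half-way up) of the blue cassette: a stiff upright plate, 10 mm thick (its x), 70 mm wide (its y), 100 mm high (z), about 120 g, the same on both faces (a metal tag in each) and either way round. It stands in one of the two pockets of the stand. Seated in the case its centre is 64 mm above the worktop, its top 114 mm.
- blue_cassette: The same blue cassette; origin at the centre of its underside.
- white_cassette_centre (a point): Centre of the white cassette, of the same size, in the other pocket of the stand; it stays there.
- stand: Black stand, fixed, 50 x 200 x 34 mm, origin at the centre of its underside, long side along its y. Two pockets at y = -46 and +46 mm, 16 x 76 mm, 24 mm deep (floor 10 mm above the worktop). Which cassette is in which varies.
- cam_turn (a joint): Turn of the cam lever, rad: 0 at rest (lever pointing 111 degrees to the left of the press's +x axis), growing anticlockwise seen from above, stop at 1.8. The lift of the cam is highest at 1.20, where the lever points along the press's -x over the red mark; beyond that the lift falls again. A return spring takes it back to 0 when let go (1.2 N at the knob at 0; with a cassette loaded about 5 N at 1.20).
- press_lever: The steel cam disc (44 mm across, off-centre by 12 mm) with its lever arm and red knob; turns by joint cam_turn. Origin on the pivot axis at worktop height.
- lever_knob (a point): Middle of the gripping height of the red upright knob, a round post 18 mm in diameter that stands on the lever 100 mm from the pivot, from 60 to 104 mm above the worktop (this point at 82 mm; lever arm below it, top at 54 mm).
- cam_pivot (a point): Point on the vertical pivot axis of the lever, 82 mm above the worktop.
- press_plate (a joint): How far (m) the sprung brass embossing plate behind the cassette is pushed back along the press's +x: 0 at rest, about 0.004 at the cam's highest lift with a cassette loaded (about 10 N). The cam reaches the cassette at a cam_turn of about 0.36.
- mug: Navy mug, bystander, origin under its centre.
- tape_roll: Roll of brown packing tape, 79 x 37 mm, bystander.
- ticket_pad: White pad of tickets, 60 x 85 x 19 mm, bystander.
Not all that is in view belongs to the job. There is more than one size of the blue_cassette; the job needs the smallest.

How it is judged (in metres and radians):
On the way:
1. the blue cassette stands fully down in the guide case and is let go, the lever not yet turned (x of blue_cassette_centre in the frame of press between 0.046 and 0.059 m and y of blue_cassette_centre in the frame of press between -0.005 and 0.005 m and z of blue_cassette_centre in the frame of press between 0.06 and 0.067 m and angle between blue_cassette_centre's own z axis and vertical below 0.08 rad and contact force between the fingers and blue_cassette below 0.3 N and value of joint cam_turn below 0.3 rad), for 0.2 s.
At the end, for the whole second after the job is handed in: Blue cassette upright and let go, fully down in the case (within 3 mm); lever held still by the robot within 0.18 rad of the highest lift (1.20); cam presses the cassette with over 3 N and the plate is back over 2.5 mm; white cassette within 20 mm of its start (x of blue_cassette_centre in the frame of press between 0.046 and 0.059 m and y of blue_cassette_centre in the frame of press between -0.005 and 0.005 m and z of blue_cassette_centre in the frame of press between 0.06 and 0.067 m and angle between blue_cassette_centre's own z axis and vertical below 0.08 rad and contact force between the fingers and blue_cassette below 0.3 N and value of joint cam_turn between 1.02 and 1.38 rad and velocity of joint cam_turn between -0.1 and 0.1 rad/s and value of joint press_plate above 0.0025 m and contact force between press_lever and blue_cassette above 3 N and contact force between any of the fingers, the arm and press_lever above 0.8 N and distance of white_cassette_centre from where it was at the start of the episode below 0.02 m); the arm keeps its last pose, push and grip.
It fails at once if the white cassette is moved more than 20 mm (distance of white_cassette_centre from where it was at the start of the episode above 0.02 m).
It fails at once if the mug is moved more than 30 mm (distance of mug from where it was at the start of the episode above 0.03 m).
It fails at once if the tape roll is moved more than 30 mm (distance of tape_roll from where it was at the start of the episode above 0.03 m).
It fails at once if the ticket pad is moved more than 30 mm (distance of ticket_pad from where it was at the start of the episode above 0.03 m).
It also fails if it takes over 59 s, if anything falls off the work surface, if the arm or the gripper's body presses on something with over 40 N, if the wrist force passes 120 N, or if a joint passes its speed limit or range.

## Working session

There is one attempt and no reset: what is moved stays moved. The work goes in short steps, Python scripts to look and compute and a shell command to move; the robot and the scene stay as the last step left them, time stands still between calls to the robot, and variables do not carry over. Pictures are saved under pics/ and viewed, about 8 in all and at most 12, crops included, and the job is handed in when it is done.

```bash
mkdir -p pics; python3 - <<'E'
from rig import bot, vision
import cv2, numpy as np
np.set_printoptions(precision=4,suppress=True)
for n in("top","side"):
    im=vision.capture(n); cv2.imwrite(f"pics/{n}0.png",im[:,:,::-1])
    i=vision.camera_info(n); print(n,i)
print(bot.read_state(), bot.grip_depth)
E
```

```text
top {'intrinsics': array([[499.0573,   0.    , 324.0482],
       [  0.    , 499.0573, 190.4141],
       [  0.    ,   0.    ,   1.    ]]), 'camera_from_world': array([[ 0.007 , -0.9999,  0.0083, -0.0559],
       [ 0.9938,  0.0079,  0.1105, -0.4797],
       [-0.1105,  0.0074,  0.9938, -1.7311],
       [ 0.    ,  0.    ,  0.    ,  1.    ]])}
side {'intrinsics': array([[436.9686,   0.    , 309.838 ],
       [  0.    , 436.9686, 199.5042],
       [  0.    ,   0.    ,   1.    ]]), 'camera_from_world': array([[ 0.8142, -0.5806,  0.    , -0.3943],
       [ 0.3326,  0.4664,  0.8197, -0.2124],
       [-0.4759, -0.6674,  0.5728, -1.1327],
       [ 0.    ,  0.    ,  0.    ,  1.    ]])}
{'time_s': 0.1, 'joint_positions': array([ 64.7725,  30.2753,  82.1477,   0.    ,  67.6899, -10.2268]), 'qvel': array([ 0.0787, -0.1543, -0.2348, -0.0934,  0.0667,  0.0653]), 'tau': array([  0.0003, -44.0988, -17.7151,   0.0635,   0.0534,  -0.0001]), 'position': array([0.1615, 0.6031, 0.2217]), 'tcp_rot': array([[-0.9659,  0.2588, -0.0008],
       [ 0.2588,  0.9659, -0.0018],
       [ 0.0003, -0.0019, -1.    ]]), 'force': array([-0.0457,  0.3376, -0.0865]), 'moment': array([-0.0268,  0.0279,  0.0526]), 'opening': 0.9998995864592208} -0.0187
```

View pics/top0.png

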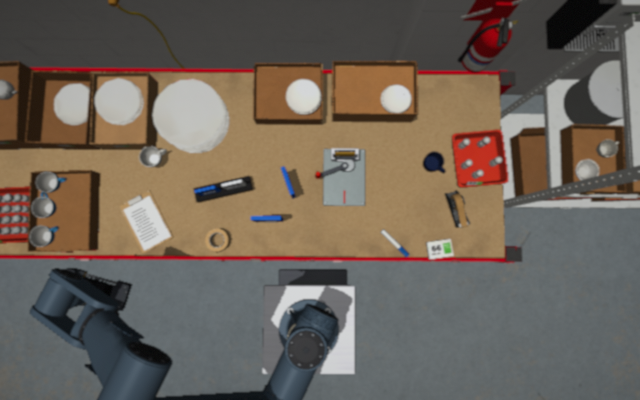

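View pics/side0.png

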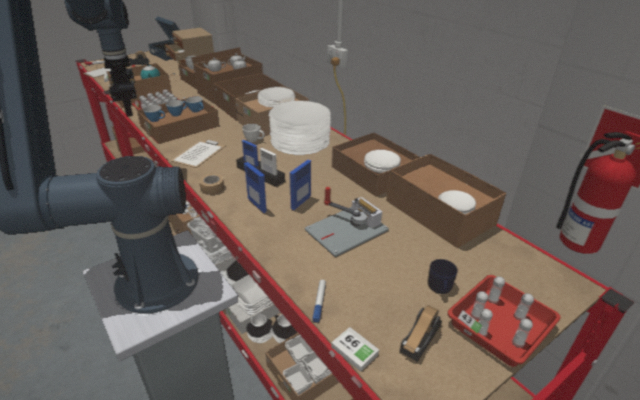

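The blue candidates are the one in the stand, at top (205,189) and side (250,152), and two free-standing plates. The plates are at top (289,181) / side (300,185) and top (267,217) / side (256,188). By the description I choose the one in the stand. I'll check it in a close crop and measure it.

```bash
cat > h.py <<'E'
import numpy as np, cv2
from rig import bot, vision
np.set_printoptions(precision=4,suppress=True)
def proj(n,P):
    i=vision.camera_info(n);P=np.atleast_2d(P);T=i["camera_from_world"]
    c=P@T[:3,:3].T+T[:3,3]; c=c*[1,-1,-1]; q=c@i["intrinsics"].T
    return q[:,:2]/q[:,2:]
def ray(n,uv,z):
    i=vision.camera_info(n);T=i["camera_from_world"];uv=np.atleast_2d(uv)
    d=np.c_[uv,np.ones(len(uv))]@np.linalg.inv(i["intrinsics"]).T*[1,-1,-1]
    d=d@T[:3,:3]; o=-T[:3,:3].T@T[:3,3]
    return o+d*((z-o[2])/d[:,2:])
E
python3 - <<'E'
import cv2,numpy as np
a=cv2.imread("pics/top0.png")[140:235,185:375]; a=cv2.resize(a,None,fx=4,fy=4,interpolation=cv2.INTER_CUBIC)
b=cv2.imread("pics/side0.png")[135:255,230:395]; b=cv2.resize(b,None,fx=4.6,fy=4.6,interpolation=cv2.INTER_CUBIC)
cv2.imwrite("pics/c1.png",a);cv2.imwrite("pics/c2.png",b)
from h import *
print(ray("top",[[194,194],[252,183],[345,197],[347,155],[324,150],[365,206]],0.012))
E
```

```text
[[ 0.4653  0.4081  0.012 ]
 [ 0.5062  0.2038  0.012 ]
 [ 0.4588 -0.127   0.012 ]
 [ 0.61   -0.1338  0.012 ]
 [ 0.6275 -0.0513  0.012 ]
 [ 0.4273 -0.1979  0.012 ]]
```

View pics/c1.png

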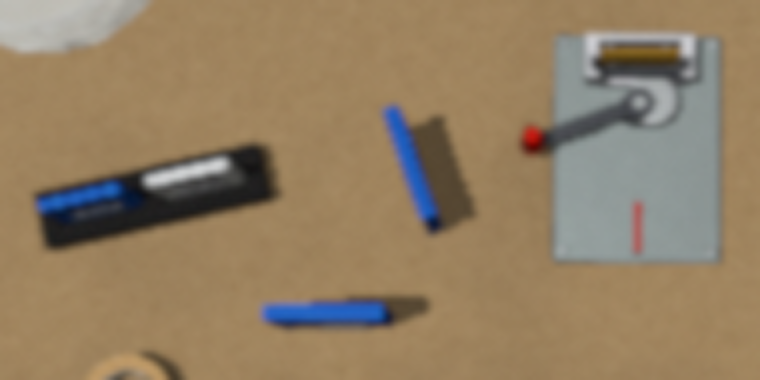

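View pics/c2.png

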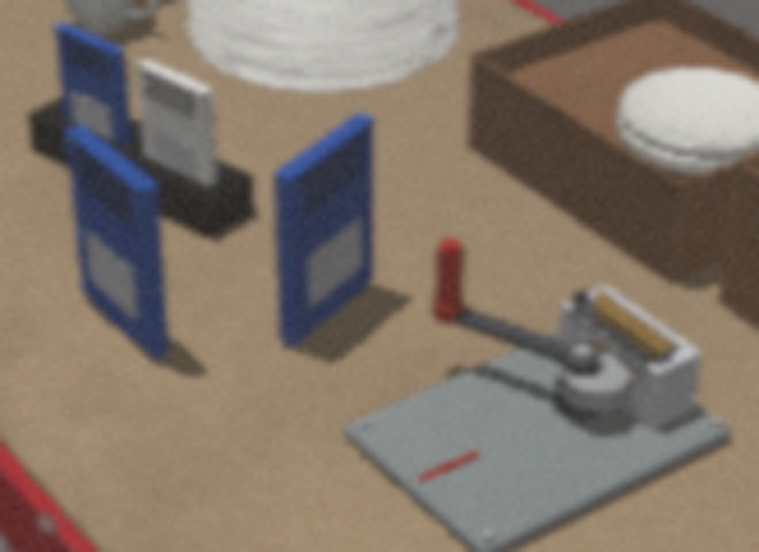

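The crops confirm it. The small blue cassette is in the left pocket of the stand at top (205,189), with the white one at (232,183). The two free-standing blue plates are taller decoys. The press has its case on the far side and the knob to the left at (318,174). Next I'll measure all of these.

```bash
cat > m.py <<'E'
from h import *
def up(n,box,f=6):
    x0,y0,x1,y1=box; im=cv2.imread(f"pics/{n}.png")[y0:y1,x0:x1]
    return cv2.resize(im,None,fx=f,fy=f,interpolation=cv2.INTER_CUBIC)
def rect(m,box,f=6):
    c=max(cv2.findContours(m.astype(np.uint8),cv2.RETR_EXTERNAL,cv2.CHAIN_APPROX_NONE)[0],key=cv2.contourArea)
    b=cv2.boxPoints(cv2.minAreaRect(c)); M=cv2.moments(c)
    cen=np.array([M['m10']/M['m00'],M['m01']/M['m00']])
    px=lambda q:(q+.5)/f-.5+np.array(box[:2])
    return px(cen),px(b),cv2.contourArea(c)/f/f
E
python3 - <<'E'
from m import *
def bl(im,v):
    h=cv2.cvtColor(im,cv2.COLOR_BGR2HSV); return (h[...,0]>100)&(h[...,0]<125)&(h[...,1]>130)&(h[...,2]>v)
B=(186,170,225,205)
im=up("top0",B)
for v in(90,120,150):
    c,b,a=rect(bl(im,v),B); print("blue",v,c,a); print(ray("top",np.vstack([c,b]),.110))
B=(232-14,172,250,196); im=up("top0",B)
c,b,a=rect(im.min(2)>150,B); print("white",c,a);print(ray("top",np.vstack([c,b]),.110))
# stand: dark
B=(186,165,262,212); im=up("top0",B)
c,b,a=rect(im.max(2)<60,B); print("stand dark",c,a);print(ray("top",np.vstack([c,b]),.034))
B=(308,140,375,215); im=up("top0",B)
red=(im[...,2].astype(int)-im[...,1]>70)
kn=red.copy();kn[int(6*45):]=0
c,b,a=rect(kn,B);print("knob",c,a,b.tolist());print(ray("top",c,.104))
mk=red.copy();mk[:6*45]=0
c,b,a=rect(mk,B);print("mark",c,a);print(ray("top",np.vstack([c,b]),.012))
h=cv2.cvtColor(im,cv2.COLOR_BGR2HSV)
pl=((h[...,1]<40)&(h[...,2]>90)); c,b,a=rect(pl,B);print("plate",c,a);print(ray("top",np.vstack([c,b]),.012))
br=(h[...,0]>10)&(h[...,0]<30)&(h[...,1]>130);br[:, :6*20]=0;br[:,6*50:]=0;br[:6*8]=0;br[6*20:]=0
c,b,a=rect(br,B);print("brass",c,a);print(ray("top",np.vstack([c,b]),.067))
S=(236,138,272,175);im=up("side0",S)
for v in(90,110,130):
    c,b,a=rect(bl(im,v),S);print("side blue",v,c,a,b.tolist())
E
```

```text
blue 90 [204.6534 188.7057] 84.875
[[0.4734 0.3482 0.11  ]
 [0.4724 0.3842 0.11  ]
 [0.4891 0.3154 0.11  ]
 [0.4744 0.3116 0.11  ]
 [0.4577 0.3803 0.11  ]]
blue 120 [204.3685 188.7361] 64.44444444444444
[[0.4733 0.3492 0.11  ]
 [0.4714 0.3839 0.11  ]
 [0.4874 0.3169 0.11  ]
 [0.4753 0.3138 0.11  ]
 [0.4593 0.3808 0.11  ]]
blue 150 [204.1166 188.7893] 42.40277777777778
[[0.4731 0.35   0.11  ]
 [0.4695 0.3835 0.11  ]
 [0.4852 0.3186 0.11  ]
 [0.4767 0.3164 0.11  ]
 [0.461  0.3812 0.11  ]]
white [231.242  182.6164] 53.986111111111114
[[0.4947 0.2599 0.11  ]
 [0.4917 0.2948 0.11  ]
 [0.5077 0.2281 0.11  ]
 [0.4975 0.2256 0.11  ]
 [0.4815 0.2922 0.11  ]]
stand dark [225.3349 190.5354] 432.27777777777777
[[0.4761 0.2934 0.034 ]
 [0.482  0.4034 0.034 ]
 [0.5292 0.2086 0.034 ]
 [0.4828 0.1969 0.034 ]
 [0.436  0.3913 0.034 ]]
knob [317.6008 173.8568] 20.805555555555554 [[313.91666650772095, 173.75000381469727], [317.5, 170.16666984558105], [321.25, 173.91666793823242], [317.6666669845581, 177.50000381469727]]
[[ 0.5276 -0.0296  0.104 ]]
mark [343.9929 192.1955] 0.7083333333333334
[[ 0.4759 -0
[... 427 characters left out ...]
 ]
 [ 0.6121 -0.1538  0.067 ]
 [ 0.5989 -0.1536  0.067 ]]
side blue 90 [253.1209 168.7036] 71.5 [[243.33587884902954, 163.82825469970703], [245.96860027313232, 160.45150566101074], [263.38468742370605, 174.03015518188477], [260.75196647644043, 177.40690231323242]]
side blue 110 [253.196  168.6902] 69.08333333333333 [[243.56922149658203, 163.54803466796875], [246.25869274139404, 160.24517250061035], [263.2139434814453, 174.0515899658203], [260.5244731903076, 177.35445022583008]]
side blue 130 [253.3232 168.6275] 55.05555555555555 [[244.36349391937256, 163.64260292053223], [246.4914894104004, 161.00389099121094], [262.79613304138184, 174.1527976989746], [260.6681365966797, 176.79150772094727]]
```

```bash
python3 - <<'E'
from m import *
for n,B,K in(("top0",(338,185,350,210),(308,165,330,182)),("side0",(318,225,338,243),(318,182,340,210))):
    for nm,b_ in(("mark",B),("knob",K)):
        im=up(n,b_).astype(int); r=(im[...,2]-im[...,1]); 
        for t in (.4,.5):
            c,b,a=rect(r>r.max()*t,b_); z=.012 if nm=="mark" else .104
            print(n,nm,t,c,round(a,1)); print(b.tolist()) if n[0]=="s" else 0
            if nm=="mark" or n[0]=="t": print(ray(n[:-1],np.vstack([c,b]),z))
S=(236,138,272,175)
print("predict blue top corners side")
R=np.array([[.972,-.233],[.233,.972]])
c=np.array([.4731,.350])
for z in(.110,):
    for dx,dy in((-5,-35),(-5,35),(5,35),(5,-35)):
        print(proj("side",np.r_[c+R@(np.array([dx,dy])/1e3),z]))
# side knob prediction for a knob at top-camera location
print("knob top/bot in side",proj("side",[[.5276,-.0296,.104],[.5276,-.0296,.060]]))
E
```

```text
top0 mark 0.4 [343.9318 196.2688] 27.8
[[ 0.4614 -0.1232  0.012 ]
 [ 0.4389 -0.1191  0.012 ]
 [ 0.4834 -0.1189  0.012 ]
 [ 0.4835 -0.1278  0.012 ]
 [ 0.4389 -0.1279  0.012 ]]
top0 mark 0.5 [343.9327 196.2434] 23.4
[[ 0.4615 -0.1232  0.012 ]
 [ 0.4829 -0.1195  0.012 ]
 [ 0.4829 -0.1272  0.012 ]
 [ 0.4395 -0.1273  0.012 ]
 [ 0.4395 -0.1196  0.012 ]]
top0 knob 0.4 [317.6112 173.8815] 21.7
[[ 0.5275 -0.0296  0.104 ]
 [ 0.5282 -0.0169  0.104 ]
 [ 0.5408 -0.0292  0.104 ]
 [ 0.5278 -0.0422  0.104 ]
 [ 0.5152 -0.0299  0.104 ]]
top0 knob 0.5 [317.6242 173.7868] 16.2
[[ 0.5279 -0.0297  0.104 ]
 [ 0.5359 -0.0222  0.104 ]
 [ 0.536  -0.0368  0.104 ]
 [ 0.5195 -0.0369  0.104 ]
 [ 0.5194 -0.0223  0.104 ]]
side0 mark 0.4 [326.9982 235.8803] 26.0
[[320.40419125556946, 237.68355655670166], [332.7590265274048, 231.8558030128479], [333.74548530578613, 233.947096824646], [321.3906490802765, 239.7748498916626]]
[[ 0.4601 -0.1196  0.012 ]
 [ 0.4397 -0.115   0.012 ]
 [ 0.485  -0.1147  0.012 ]
 [ 0.4814 -0.124   0.012 ]
 [ 0.4365 -0.1241  0.012 ]]
side0 mark 0.5 [326.9195 235.9165] 21.2
[[320.67204666137695,
[... 170 characters left out ...]
[ 0.4402 -0.1156  0.012 ]
 [ 0.4838 -0.1159  0.012 ]
 [ 0.4806 -0.1239  0.012 ]
 [ 0.4374 -0.1234  0.012 ]]
side0 knob 0.4 [327.0264 194.9157] 76.3
[[323.81496381759644, 204.1796817779541], [324.31131410598755, 185.81471967697144], [329.9918489456177, 185.96824884414673], [329.49549865722656, 204.3332118988037]]
side0 knob 0.5 [327.0145 194.5479] 48.6
[[324.0743751525879, 203.59512519836426], [325.1574807167053, 186.04881620407104], [329.8576774597168, 186.33895111083984], [328.7745714187622, 203.88526153564453]]
predict blue top corners side
[[254.9529 146.4144]]
[[241.3547 140.2638]]
[[243.477  139.2826]]
[[257.0724 145.3836]]
knob top/bot in side [[327.3989 187.9417]
 [327.0659 200.0129]]
```

```bash
python3 -m jog '[[[-366,-164,20],[0,0,61.5],0],[[-366,-164,20],[0,0,61.5],0],[[-366,-164,20],[0,0,61.5],0],[[-366,-164,20],[0,0,61.5],0],[[-366,-164,20],[0,0,61.5],0],[[-366,-164,20],[0,0,61.5],0],[[-366,-164,20],[0,0,61.5],0],[[-366,-164,20],[0,0,61.5],0],[[-366,-164,20],[0,0,61.5],0],[[-366,-164,20],[0,0,61.5],0],[[-366,-164,20],[0,0,61.5],0],[[-366,-164,20],[0,0,61.5],0]]'
```

```text
time_s: 1.1
position: [0.4737, 0.3492, 0.2019]
tcp_rot: [[-0.23, 0.973, -0.001], [0.973, 0.23, -0.0], [0.0, -0.001, -1.0]]
force: [-0.7, -0.1, -0.3]
opening: 0.998
```

```bash
python3 -m jog '[[[0,0,35],[0,0,0],0],[[0,0,70],[0,0,0],0],[[0,0,100],[0,0,0],0],[[0,0,127],[0,0,0],0],[[0,0,127],[0,0,0],0],[[0,0,127],[0,0,0],0]]'
python3 - <<'E'
from h import *
s=bot.read_state();print(s["position"],s["force"])
im=vision.capture("side")[100:230,200:350,::-1]
cv2.imwrite("pics/s1.png",cv2.resize(im,None,fx=4.5,fy=4.5,interpolation=cv2.INTER_CUBIC))
E
```

```text
time_s: 1.6
position: [0.4705, 0.3509, 0.0744]
tcp_rot: [[-0.235, 0.972, -0.004], [0.972, 0.235, -0.002], [-0.001, -0.004, -1.0]]
force: [-0.5, -0.1, -0.1]
opening: 1.001
[0.4705 0.3509 0.0744] [-0.5197 -0.0711 -0.1352]
```

View pics/s1.png

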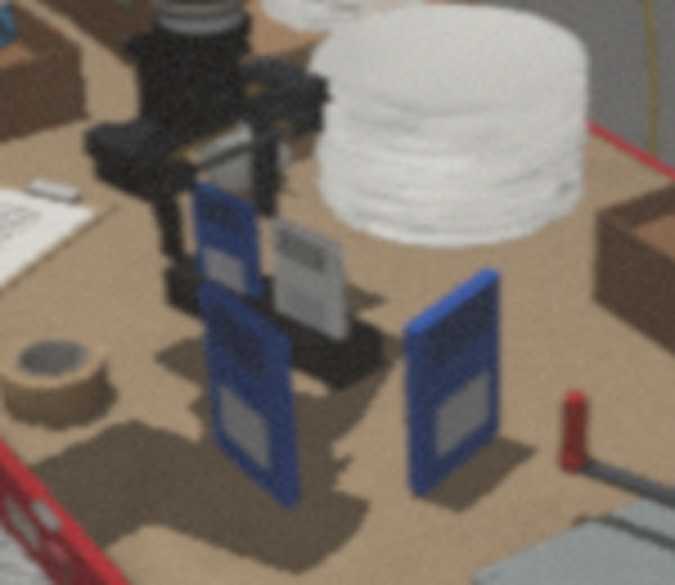

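The fingers straddle the small blue cassette, at crop (228,235), with the white one clear. I'll close the gripper.

```bash
python3 -m jog '[[[0,0,0],[0,0,0],1],[[0,0,0],[0,0,0],1],[[0,0,0],[0,0,0],1],[[0,0,0],[0,0,0],1],[[0,0,0],[0,0,0],1],[[0,0,0],[0,0,0],1],[[0,0,0],[0,0,0],1],[[0,0,0],[0,0,0],1]]'
```

```text
time_s: 2.32
position: [0.4728, 0.3505, 0.0756]
tcp_rot: [[-0.233, 0.972, 0.0], [0.972, 0.233, 0.0], [-0.0, 0.0, -1.0]]
force: [-0.3, 0.5, 0.4]
opening: 0.476
```

```bash
python3 -m jog '[[[0,0,-15],[0,0,0],1],[[0,0,-35],[0,0,0],1],[[0,0,-70],[0,0,0],1],[[0,0,-110],[0,0,0],1],[[0,0,-150],[0,0,0],1],[[0,0,-175],[0,0,0],1],[[0,0,-175],[0,0,0],1],[[0,0,-175],[0,0,0],1]]'; python3 -c "
from h import *
print(bot.read_state()['joint_positions'])"
```

```text
time_s: 2.98
position: [0.4736, 0.3509, 0.2525]
tcp_rot: [[-0.233, 0.972, 0.004], [0.972, 0.233, 0.002], [0.001, 0.004, -1.0]]
force: [0.0, -0.2, -0.7]
opening: 0.01
[25.685  25.4807 85.5512 -0.0002 68.7253 12.1848]
```

The fingers were still closing when I lifted, so the cassette may have been left behind or dropped. I'll look.

```bash
python3 - <<'E'
from h import *
im=vision.capture("side")[100:230,200:350,::-1]
cv2.imwrite("pics/s2full.png",vision.capture("side")[:,:,::-1])
cv2.imwrite("pics/s2.png",cv2.resize(im,None,fx=4.5,fy=4.5,interpolation=cv2.INTER_CUBIC))
cv2.imwrite("pics/top2.png",vision.capture("top")[:,:,::-1])
E
```

```text
(no output)
```

View pics/s2.png

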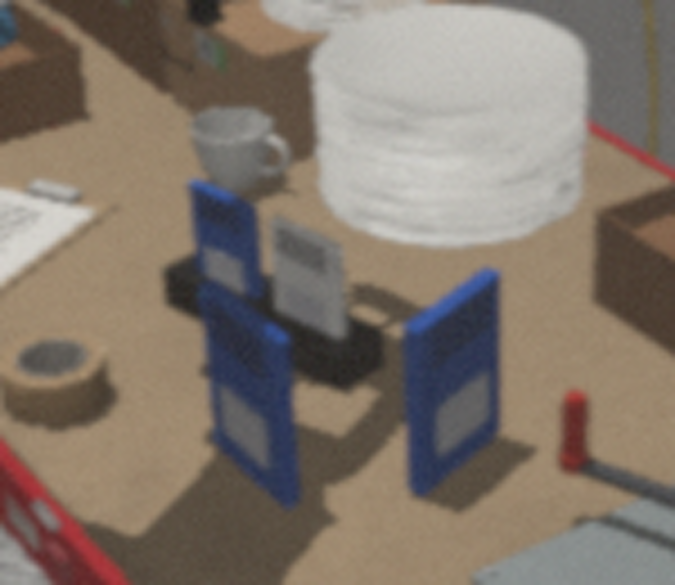

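The fingers closed only after passing the top, and the cassette is still in its pocket undisturbed at crop (226,240). I'll reopen, go down again and close for longer.

```bash
python3 -m jog '[[[0,0,20],[0,0,0],0.3],[[0,0,40],[0,0,0],0.3],[[0,0,50],[0,0,0],0.3],[[0,0,50],[0,0,0],0.3],[[0,0,50],[0,0,0],0.3],[[0,0,50],[0,0,0],0.3],[[0,0,50],[0,0,0],0.3],[[0,0,50],[0,0,0],0.3],[[0,0,50],[0,0,0],0.3],[[0,0,50],[0,0,0],0.3],[[0,0,50],[0,0,0],0.3],[[0,0,50],[0,0,0],0.3]]'
```

```text
time_s: 4.13
position: [0.4728, 0.3506, 0.2008]
tcp_rot: [[-0.233, 0.972, 0.0], [0.972, 0.233, 0.0], [0.0, 0.0, -1.0]]
force: [0.2, 0.2, -0.1]
opening: 0.691
```

```bash
python3 -m jog '[[[0,0,35],[0,0,0],0.3],[[0,0,70],[0,0,0],0.3],[[0,0,100],[0,0,0],0.3],[[0,0,118],[0,0,0],0.3],[[0,0,125],[0,0,0],0.5],[[0,0,125],[0,0,0],1],[[0,0,125],[0,0,0],1],[[0,0,125],[0,0,0],1],[[0,0,125],[0,0,0],1],[[0,0,125],[0,0,0],1],[[0,0,125],[0,0,0],1],[[0,0,125],[0,0,0],1]]'
python3 -m jog '[[[0,0,0],[0,0,0],1],[[0,0,0],[0,0,0],1],[[0,0,0],[0,0,0],1],[[0,0,0],[0,0,0],1],[[0,0,0],[0,0,0],1],[[0,0,0],[0,0,0],1]]'
```

```text
time_s: 5.13
position: [0.4731, 0.3507, 0.0763]
tcp_rot: [[-0.233, 0.972, 0.001], [0.972, 0.233, 0.001], [0.0, 0.001, -1.0]]
force: [0.8, -0.3, 0.3]
opening: 0.179
time_s: 5.63
position: [0.4731, 0.3507, 0.076]
tcp_rot: [[-0.233, 0.972, 0.001], [0.972, 0.233, 0.0], [0.0, 0.001, -1.0]]
force: [-0.9, -0.3, 4.7]
opening: 0.114
```

Gripped: the opening of 0.114 is about 10 mm. Lifting.

```bash
python3 -m jog '[[[0,0,-10],[0,0,0],1],[[0,0,-30],[0,0,0],1],[[0,0,-60],[0,0,0],1],[[0,0,-95],[0,0,0],1],[[0,0,-130],[0,0,0],1],[[0,0,-160],[0,0,0],1],[[0,0,-175],[0,0,0],1],[[0,0,-175],[0,0,0],1],[[0,0,-175],[0,0,0],1]]'
python3 - <<'E'
from h import *
s=bot.read_state();R=s["tcp_rot"];p=s["position"]
print(p, s["force"],s["opening"],1e3*R.T@(np.array([.599,-.122,.210])-p))
E
```

```text
time_s: 6.38
position: [0.4726, 0.3504, 0.2509]
tcp_rot: [[-0.234, 0.972, 0.001], [0.972, 0.234, 0.0], [0.0, 0.001, -1.0]]
force: [0.0, 0.3, -1.6]
opening: 0.116
[0.4726 0.3504 0.2509] [ 0.0277  0.2963 -1.618 ] 0.11559740701328354 [-488.9103   12.6096   40.8274]
```

```bash
python3 -m jog '[[[-30,0,0],[0,0,0],1],[[-65,2,0],[0,0,3],1],[[-105,3,0],[0,0,6],1],[[-145,4,0],[0,0,9],1],[[-185,5,0],[0,0,11],1],[[-225,6,0],[0,0,13.2],1],[[-265,7,0],[0,0,13.2],1],[[-305,8,0],[0,0,13.2],1],[[-345,9,0],[0,0,13.2],1],[[-385,10,0],[0,0,13.2],1],[[-425,11,0],[0,0,13.2],1],[[-460,12,0],[0,0,13.2],1]]'
python3 -m jog '[[[-15,0,0],[0,0,0],1],[[-28,7,0],[0,0,0],1],[[-28,7,15],[0,0,0],1],[[-28,7,30],[0,0,0],1],[[-28,7,40],[0,0,0],1],[[-28,7,40],[0,0,0],1],[[-28,7,40],[0,0,0],1]]'
python3 - <<'E'
from h import *
for n in("side","top"): cv2.imwrite(f"pics/{n}3.png",vision.capture(n)[:,:,::-1])
s=bot.read_state();R=s["tcp_rot"];p=s["position"]
print(p,s["force"],s["opening"],1e3*R.T@(np.array([.599,-.122,.210])-p))
a=cv2.imread("pics/side3.png")[130:260,300:430];a=cv2.resize(a,None,fx=4.5,fy=4.5,interpolation=cv2.INTER_CUBIC);cv2.imwrite("pics/s3.png",a)
E
```

```text
time_s: 7.38
position: [0.5905, -0.0962, 0.2475]
tcp_rot: [[-0.004, 1.0, -0.005], [1.0, 0.004, 0.002], [0.002, -0.005, -1.0]]
force: [1.3, 1.2, -0.5]
opening: 0.115
time_s: 7.97
position: [0.5982, -0.1207, 0.2092]
tcp_rot: [[-0.006, 1.0, -0.003], [1.0, 0.006, 0.001], [0.002, -0.003, -1.0]]
force: [0.8, 0.1, -0.2]
opening: 0.116
[ 0.5994 -0.1213  0.2109] [-0.1578  1.0225 -0.8524] 0.11322046385066412 [-0.6981 -0.386   0.9339]
```

View pics/s3.png

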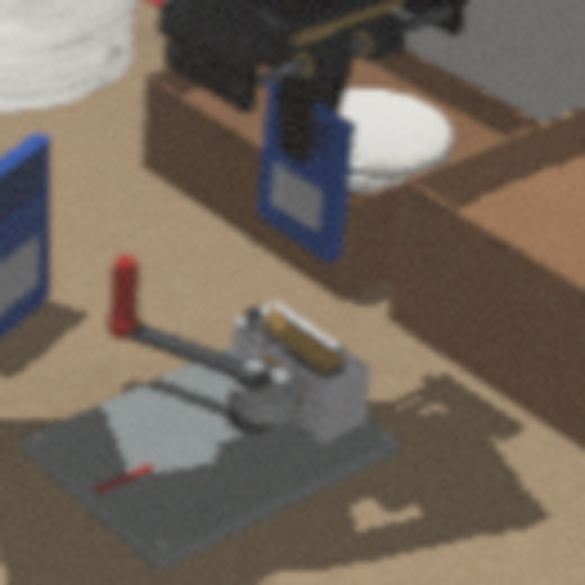

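The cassette is upright over the case; its lower corners are at side ≈ (357,177) and (374,188). I'll check the lateral offset of the cassette and the case in this same view.

```bash
python3 - <<'E'
from m import *
p=np.array([.5994,-.1213])
print("pred front-bottom corners", proj("side",[[p[0]-.005,p[1]+.035,.145],[p[0]-.005,p[1]-.035,.145]]))
S=(352,150,384,192); im=up("side3",S)
h=cv2.cvtColor(im,cv2.COLOR_BGR2HSV)
m=(h[...,0]>100)&(h[...,0]<125)&(h[...,1]>120)&(h[...,2]>45)
c=max(cv2.findContours(m.astype(np.uint8),cv2.RETR_EXTERNAL,cv2.CHAIN_APPROX_NONE)[0],key=cv2.contourArea)[:,0]/6.+np.array(S[:2])-.4
print("left ext",c[c[:,0].argmin()],"bottom ext",c[c[:,1].argmax()],"right ext",c[c[:,0].argmax()])
for a in ((1,1.3),(-1,1.3),(-1,.3),(1,2.5)): i=(c@np.array(a)).argmax();print(a,c[i])
S=(350,190,385,225)
im=up("side0",S);h=cv2.cvtColor(im,cv2.COLOR_BGR2HSV)
br=(h[...,0]>10)&(h[...,0]<30)&(h[...,1]>110)
c,b,a=rect(br,S);print("brass side",c,a,b.tolist());print(ray("side",np.vstack([c,b]),.067))
# press features predicted: brass top edge ends assuming slot ±37
for y0 in(-.1196,-.122): print(proj("side",[[.606,y0+.037,.067],[.606,y0-.037,.067],[.606,y0,.06]]).round(1).tolist())
E
```

```text
pred front-bottom corners [[357.7288 177.6052]
 [374.009  188.3871]]
left ext [367.6 167.6] bottom ext [372.7667 186.6   ] right ext [376.6    158.4333]
(1, 1.3) [373.2667 186.6   ]
(-1, 1.3) [370.9333 185.9333]
(-1, 0.3) [368.1    183.4333]
(1, 2.5) [373.2667 186.6   ]
brass side [366.8235 205.5295] 42.75 [[358.80707836151123, 201.79109477996826], [360.6658754348755, 199.20942974090576], [374.7201461791992, 209.32850456237793], [372.86134910583496, 211.91016960144043]]
[[ 0.6    -0.1285  0.067 ]
 [ 0.5932 -0.1001  0.067 ]
 [ 0.6067 -0.0931  0.067 ]
 [ 0.6061 -0.1562  0.067 ]
 [ 0.5931 -0.1625  0.067 ]]
[[358.2, 197.7], [374.8, 209.4], [366.2, 205.3]]
[[358.7, 198.0], [375.3, 209.8], [366.7, 205.7]]
```

```bash
python3 -m jog '[[[-0.7,0,25],[0,0,0],1],[[-0.7,0,50],[0,0,0],1],[[-0.7,0,66],[0,0,0],1],[[-0.7,0,70],[0,0,0],1],[[-0.7,0,74],[0,0,0],1],[[-0.7,0,78],[0,0,0],1],[[-0.7,0,82],[0,0,0],1],[[-0.7,0,82],[0,0,0],1],[[-0.7,0,82],[0,0,0],1]]'
```

```text
time_s: 8.82
position: [0.5994, -0.1227, 0.1292]
tcp_rot: [[-0.005, 1.0, 0.001], [1.0, 0.005, -0.0], [-0.0, 0.001, -1.0]]
force: [0.9, 0.3, -0.8]
opening: 0.113
```

```bash
python3 -m jog '[[[0,0,3],[0,0,0],1],[[0,0,6],[0,0,0],1],[[0,0,8],[0,0,0],1],[[0,0,8],[0,0,0],1],[[0,0,8],[0,0,0],1]]'; python3 -c "
from h import *
s=bot.read_state();print(s['force'],s['moment'],s['opening'])"
```

```text
time_s: 9.23
position: [0.5993, -0.1227, 0.1204]
tcp_rot: [[-0.005, 1.0, 0.001], [1.0, 0.005, -0.0], [-0.0, 0.001, -1.0]]
force: [2.2, -0.3, -1.6]
opening: 0.108
[ 2.1554 -0.2706 -1.5625] [-0.0642 -0.1617 -0.0075] 0.10772996444878663
```

It has entered past the flare, with a light +x push. I'll shift 0.8 mm in +x and continue down.

```bash
python3 -m jog '[[[0,0.8,4],[0,0,0],1],[[0,0.8,8],[0,0,0],1],[[0,0.8,12],[0,0,0],1],[[0,0.8,16],[0,0,0],1],[[0,0.8,20],[0,0,0],1],[[0,0.8,20],[0,0,0],1],[[0,0.8,20],[0,0,0],1]]'; python3 -c "
from h import *
s=bot.read_state();print(s['force'],s['moment'],s['opening'])"
```

```text
time_s: 9.82
position: [0.5996, -0.1225, 0.1001]
tcp_rot: [[-0.005, 1.0, -0.001], [1.0, 0.005, 0.0], [0.0, -0.001, -1.0]]
force: [0.2, -0.3, -1.5]
opening: 0.111
[ 0.2438 -0.2535 -1.4698] [-0.1096  0.0428 -0.0194] 0.11085820304044819
```

```bash
python3 -m jog '[[[0,0,4],[0,0,0],1],[[0,0,8],[0,0,0],1],[[0,0,12],[0,0,0],1],[[0,0,16],[0,0,0],1],[[0,0,18],[0,0,0],1],[[0,0,19],[0,0,0],1],[[0,0,20],[0,0,0],1],[[0,0,20],[0,0,0],1],[[0,0,20],[0,0,0],1]]'; python3 -c "
from h import *
s=bot.read_state();print(s['force'],s['moment'],s['opening'])"
```

```text
time_s: 10.57
position: [0.5998, -0.1226, 0.0806]
tcp_rot: [[-0.005, 1.0, -0.0], [1.0, 0.005, -0.0], [0.0, -0.0, -1.0]]
force: [0.5, 0.2, -2.0]
opening: 0.115
[ 0.5191  0.1727 -1.9767] [-0.1264  0.052  -0.0071] 0.11511539002801519
```

```bash
python3 -m jog '[[[0,0,0.5],[0,0,0],1],[[0,0,1],[0,0,0],1],[[0,0,1.5],[0,0,0],1],[[0,0,1.5],[0,0,0],1]]'
```

```text
time_s: 10.9
position: [0.6001, -0.1227, 0.08]
tcp_rot: [[-0.005, 1.0, 0.001], [1.0, 0.005, -0.0], [-0.0, 0.001, -1.0]]
force: [-0.6, 0.2, 4.3]
opening: 0.114
```

On the floor: the upward force is now 4.3 N. Releasing, then raising clear.

```bash
python3 -m jog '[[[0,0,0],[0,0,0],0.6],[[0,0,0],[0,0,0],0.6],[[0,0,0],[0,0,0],0.6],[[0,0,0],[0,0,0],0.6],[[0,0,0],[0,0,0],0.6],[[0,0,0],[0,0,0],0.6],[[0,0,0],[0,0,0],0.6],[[0,0,0],[0,0,0],0.6]]'
python3 -m jog '[[[0,0,-10],[0,0,0],0.6],[[0,0,-40],[0,0,0],0.6],[[0,0,-80],[0,0,0],0.6],[[0,0,-115],[0,0,0],0.6],[[0,0,-125],[0,0,0],0.6],[[0,0,-125],[0,0,0],0.6]]'
python3 - <<'E'
from h import *
for n in("side","top"): cv2.imwrite(f"pics/{n}4.png",vision.capture(n)[:,:,::-1])
s=bot.read_state();print(s["position"],s["force"],s["opening"],s["joint_positions"])
a=cv2.imread("pics/side4.png")[140:250,300:410];a=cv2.resize(a,None,fx=5,fy=5,interpolation=cv2.INTER_CUBIC);cv2.imwrite("pics/s4.png",a)
print(proj("side",[[.5951,-.1227+.035,.114],[.5951,-.1227-.035,.114],[.6051,-.1227-.035,.114]]))
E
```

```text
time_s: 11.57
position: [0.5998, -0.1226, 0.079]
tcp_rot: [[-0.005, 1.0, -0.0], [1.0, 0.005, 0.0], [0.0, -0.0, -1.0]]
force: [0.0, -0.2, 0.2]
opening: 0.398
time_s: 12.07
position: [0.6023, -0.1235, 0.2089]
tcp_rot: [[-0.005, 1.0, 0.009], [1.0, 0.005, -0.004], [-0.004, 0.009, -1.0]]
force: [-0.1, -0.3, -0.0]
opening: 0.406
[ 0.5993 -0.1224  0.2041] [-0.58   -0.5065  0.3857] 0.40293574089039486 [-21.9937  30.3815  85.1645  -0.0054  64.4616 -22.2964]
[[357.5604 186.6312]
 [373.6101 197.6031]
 [376.2132 196.448 ]]
```

View pics/s4.png

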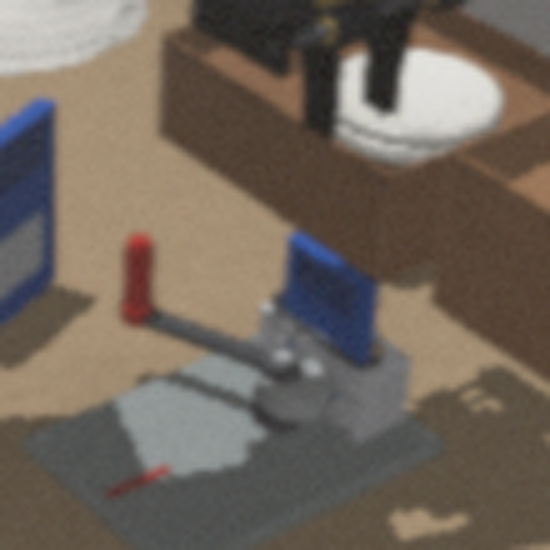

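The cassette is seated: its top corner is at side (358.4,186.6) against (357.6,186.6) predicted, upright, with the lever at rest. Next is the knob.

```bash
python3 -m jog '[[[25,-18,0],[0,0,-7],0.6],[[50,-37,0],[0,0,-14],0.6],[[75,-56,0],[0,0,-21],0.6],[[93.5,-69.6,0],[0,0,-21],0.6],[[93.5,-69.6,0],[0,0,-21],0.6],[[93.5,-69.6,20],[0,0,-21],0.6],[[93.5,-69.6,50],[0,0,-21],0.6],[[93.5,-69.6,75],[0,0,-21],0.6],[[93.5,-69.6,75],[0,0,-21],0.6],[[93.5,-69.6,75],[0,0,-21],0.6]]'
python3 - <<'E'
from h import *
s=bot.read_state();print(s["position"],s["force"],s["opening"])
im=cv2.cvtColor(vision.capture("side"),cv2.COLOR_RGB2BGR)
a=cv2.resize(im[130:240,270:400],None,fx=5,fy=5,interpolation=cv2.INTER_CUBIC);cv2.imwrite("pics/s5.png",a)
E
```

```text
time_s: 13.0
position: [0.528, -0.0293, 0.1268]
tcp_rot: [[-0.363, 0.932, -0.006], [0.932, 0.363, 0.002], [0.004, -0.005, -1.0]]
force: [-1.1, 0.4, 0.6]
opening: 0.399
[ 0.528  -0.0293  0.1268] [-1.1068  0.4108  0.6237] 0.3985277974547764
```

View pics/s5.png

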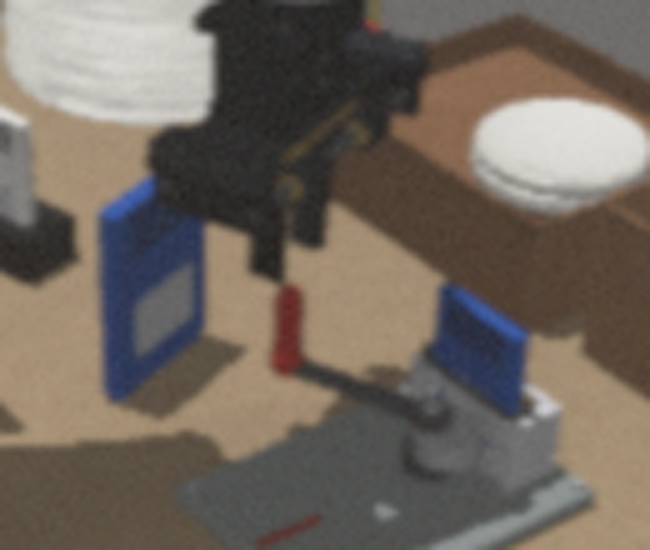

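The fingers straddle the knob, at crop (288,325), and are clear of the decoy plate. Descending and closing.

```bash
python3 -m jog '[[[0,0,20],[0,0,0],0.6],[[0,0,40],[0,0,0],0.6],[[0,0,55],[0,0,0],0.6],[[0,0,62],[0,0,0],0.6],[[0,0,62],[0,0,0],1],[[0,0,62],[0,0,0],1],[[0,0,62],[0,0,0],1],[[0,0,62],[0,0,0],1],[[0,0,62],[0,0,0],1],[[0,0,62],[0,0,0],1],[[0,0,62],[0,0,0],1],[[0,0,62],[0,0,0],1]]'
```

```text
time_s: 14.05
position: [0.5311, -0.0296, 0.0683]
tcp_rot: [[-0.363, 0.932, 0.003], [0.932, 0.363, -0.001], [-0.002, 0.003, -1.0]]
force: [0.7, 0.9, 6.3]
opening: 0.2
```

Knob gripped at 17.5 mm. I'll swing the first half, 34.5°.

```bash
python3 -m jog '[[[-0.1,-5.2,-1],[0,0,-3],1],[[-0.5,-10.5,-2],[0,0,-6],1],[[-2.2,-20.8,-2],[0,0,-12],1],[[-4.9,-30.9,-2],[0,0,-18],1],[[-8.6,-40.7,-2],[0,0,-24],1],[[-13.4,-50,-2],[0,0,-30],1],[[-17.6,-56.6,-2],[0,0,-34.5],1],[[-17.6,-56.6,-2],[0,0,-34.5],1],[[-17.6,-56.6,-2],[0,0,-34.5],1]]'; python3 -c "
from h import *
s=bot.read_state();p=s['position'];R=s['tcp_rot'];d=p[:2]-[.5663,-.1223];print(p,np.linalg.norm(d),np.degrees(np.arctan2(d[1],d[0])),R.T@s['force'],s['moment'],s['opening'])"
```

```text
time_s: 14.8
position: [0.485, -0.0673, 0.0684]
tcp_rot: [[-0.827, 0.562, 0.003], [0.562, 0.827, -0.001], [-0.003, 0.001, -1.0]]
force: [3.9, 0.4, -10.3]
opening: 0.197
[ 0.485  -0.0673  0.0684] 0.0981139022850979 145.92404198415278 [-2.9548  2.5097 10.3057] [-0.011  -0.8158  0.0447] 0.19673587637312048
```

```bash
python3 -m jog '[[[-0.2,-5.2,1],[0,0,-3],1],[[-0.6,-10.5,1.5],[0,0,-6],1],[[-2.3,-20.8,1.5],[0,0,-12],1],[[-5.1,-30.9,1.5],[0,0,-18],1],[[-9,-40.7,1.5],[0,0,-24],1],[[-14,-50,1.5],[0,0,-30],1],[[-18.3,-56.6,1.5],[0,0,-34.5],1],[[-18.3,-56.6,1.5],[0,0,-34.5],1],[[-18.3,-56.6,1.5],[0,0,-34.5],1],[[-18.3,-56.6,1.5],[0,0,-34.5],1]]'; python3 - <<'E'
from h import *
s=bot.read_state();p=s['position'];R=s['tcp_rot'];d=p[:2]-[.5663,-.1223];print(p,np.linalg.norm(d),np.degrees(np.arctan2(d[1],d[0])),R.T@s['force'],s['moment'],s['opening'])
for n in("side","top"): cv2.imwrite(f"pics/{n}6.png",vision.capture(n)[:,:,::-1])
a=cv2.imread("pics/side6.png")[140:250,280:410];a=cv2.resize(a,None,fx=5,fy=5,interpolation=cv2.INTER_CUBIC);cv2.imwrite("pics/s6.png",a)
E
```

```text
time_s: 15.63
position: [0.4691, -0.124, 0.0683]
tcp_rot: [[-1.0, -0.005, 0.005], [-0.005, 1.0, -0.001], [-0.005, -0.001, -1.0]]
force: [5.8, 2.9, 1.5]
opening: 0.195
[ 0.4691 -0.124   0.0683] 0.09720240231844983 -179.0102404298856 [-5.7742  2.868  -1.4919] [ 0.6329 -0.8356  0.199 ] 0.19500540171090694
```

View pics/s6.png

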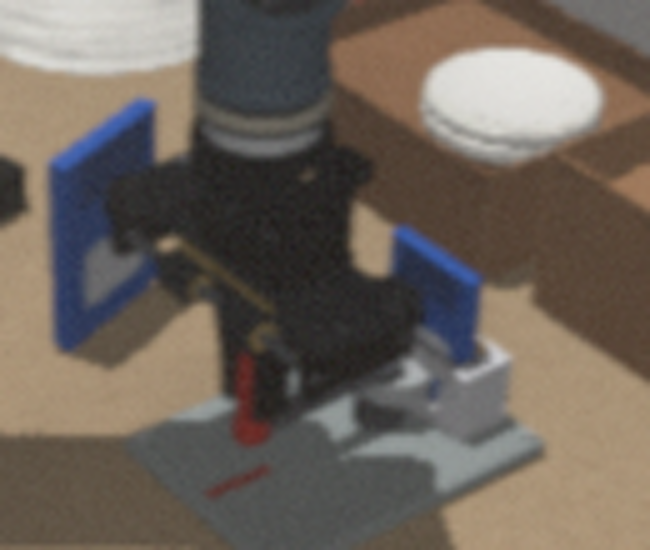

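The knob is held between the fingers over the line of the red mark, at crop (252,400), with the cassette upright in the case. I'll relax the radial pull a little and then measure how far the cassette shifted and whether things are still.

```bash
python3 -m jog '[[[-1.5,0.5,0],[0,0,0],1],[[-1.5,0.5,0],[0,0,0],1],[[-1.5,0.5,0],[0,0,0],1],[[-1.5,0.5,0],[0,0,0],1],[[-1.5,0.5,0],[0,0,0],1],[[-1.5,0.5,0],[0,0,0],1]]'; python3 - <<'E'
from m import *
s=bot.read_state();p=s['position'];d=p[:2]-[.5663,-.1223];print(p,np.degrees(np.arctan2(d[1],d[0])),s['force'],s['opening'],np.abs(s['qvel']).max())
for n in("side","top"): cv2.imwrite(f"pics/{n}7.png",vision.capture(n)[:,:,::-1])
def bl(im,v):
    h=cv2.cvtColor(im,cv2.COLOR_BGR2HSV); return (h[...,0]>100)&(h[...,0]<125)&(h[...,1]>120)&(h[...,2]>v)
S=(352,180,380,216);T=(325,138,365,162)
for k in(4,7):
    im=up(f"side{k}",S);m=bl(im,40);c=max(cv2.findContours(m.astype(np.uint8),0,1)[0],key=cv2.contourArea)[:,0]/6.+np.array(S[:2])
    print(k,"side: top-left",c[(c@[-1,-1]).argmin()],c[(c@[-.3,-1]).argmax()],"right",c[c[:,0].argmax()],"low",c[c[:,1].argmax()])
    im=up(f"top{k}",T);m=bl(im,90)
    if m.any():
        c,b,a=rect(m,T);print(k,"top",c,a,ray("top",c,.114))
g=[cv2.cvtColor(cv2.imread(f"pics/side{k}.png"),cv2.COLOR_BGR2GRAY).astype(np.float32) for k in(4,7)]
w=g[0][184:200,356:378]; 
for k,n in((0,"white cass"),):
    a=[q[145:185,255:285] for q in g]; print(n,cv2.phaseCorrelate(*[np.ascontiguousarray(x) for x in a]))
for q in(.0,.004): print("pred corner",q,proj("side",[[.5951+q,-.1227+.035,.114],[.6051+q,-.1577,.114]]).round(2).tolist())
t7=cv2.imread("pics/top7.png");r=t7.astype(int);r=r[...,2]-r[...,1];ys,xs=np.where(r[165:215,335:352]>60);print("red px top7",len(xs),xs.mean()+335 if len(xs) else 0,ys.min()+165 if len(xs) else 0)
E
```

```text
time_s: 16.23
position: [0.4691, -0.1229, 0.0682]
tcp_rot: [[-1.0, -0.005, 0.002], [-0.005, 1.0, -0.0], [-0.002, -0.0, -1.0]]
force: [2.2, 3.0, 5.7]
opening: 0.198
[ 0.4691 -0.1229  0.0682] -179.62597309229284 [2.2285 3.0115 5.6525] 0.1983626607125389 0.07862771548106637
4 side: top-left [372.1667 210.6667] [359.8333 187.    ] right [373.8333 198.    ] low [371.8333 210.6667]
7 side: top-left [373.5    211.1667] [360.5    185.6667] right [375.5 196.5] low [372.1667 211.3333]
7 top [344.62   151.8438] 56.486111111111114 [[ 0.602  -0.1203  0.114 ]]
white cass ((-0.0015600976116214582, 0.03378024280730685), 1.0019565931955974)
pred corner 0.0 [[357.56, 186.63], [376.21, 196.45]]
pred corner 0.004 [[358.59, 186.2], [377.25, 195.99]]
red px top7 0 0 0
```

The cassette's image shift in x fits the expected 4 mm or more of plate travel. The row shift looks slightly large, so I'll measure the top edge with sub-pixel accuracy.

```bash
python3 - <<'E'
from m import *
from rig import vision
def avg(n,k): return np.mean([vision.capture(n).astype(float) for _ in range(k)],0)[:,:,::-1]
A={4:cv2.imread("pics/side4.png").astype(float),7:avg("side",6)}
def cross(s):  # first upward half-level crossing
    s=np.asarray(s); t=(s[:3].mean()+np.sort(s)[-4:].mean())/2; i=np.where((s[:-1]<t)&(s[1:]>=t))[0][0]; return i+(t-s[i])/(s[i+1]-s[i])
out={}
for k,im in A.items():
    d=im[...,0]-im[...,2]   # blue-red
    tops=[175+cross(d[175:208,c]) for c in range(362,372)]
    left=[348+cross(d[r,348:366]) for r in range(191,198)]
    right=[385-cross(d[r,385:365:-1]) for r in range(199,207)]
    out[k]=[np.polyfit(np.arange(362,372)-367,tops,1),np.polyfit(np.arange(191,198)-194,left,1),np.polyfit(np.arange(199,207)-203,right,1)]
    print(k,*[o.round(3) for o in out[k]])
J=(proj("side",[[.601,-.1227,.114],[.6,-.1227,.115]])-proj("side",[[.6,-.1227,.114]])); print("px per mm x,z",J.round(3).tolist())
a,b=out[4],out[7]; m=b[0][0]
du=b[2][1]-a[2][1]; dl=b[1][1]-a[1][1]; dt=b[0][1]-a[0][1]
print("du right,left",du,dl,"dtop",dt)
for u in(du,dl,(du+dl)/2):
    # top line: dv - m*du = dt
    M=np.array([[J[0,0],J[1,0]],[J[0,1]-m*J[0,0],J[1,1]-m*J[1,0]]]); print("dx,dz mm",np.linalg.solve(M,[u,dt]))
s=bot.read_state();print(s['position'],s['force'])
E
```

```text
4 [  0.71  190.404] [ -0.207 356.778] [ -0.042 374.61 ]
7 [  0.671 188.639] [  0.568 359.19 ] [ -0.111 375.107]
px per mm x,z [[0.259, -0.111], [0.026, -0.286]]
du right,left 0.49628828244317447 2.4121065487858573 dtop -1.7646512858738106
dx,dz mm [1.4797 4.4369]
dx,dz mm [ 9.6535 -3.2524]
dx,dz mm [5.5666 0.5922]
[ 0.4691 -0.1229  0.0682] [2.832  2.3876 5.2658]
```

```bash
python3 - <<'E'
from m import *
r=[cv2.resize(cv2.imread(f"pics/side{k}.png")[178:220,345:390],None,fx=8.5,fy=8.5,interpolation=cv2.INTER_CUBIC) for k in(4,7)]
cv2.imwrite("pics/cmp.png",cv2.convertScaleAbs(np.hstack(r),alpha=1.6))
E
```

```text
(no output)
```

View pics/cmp.png

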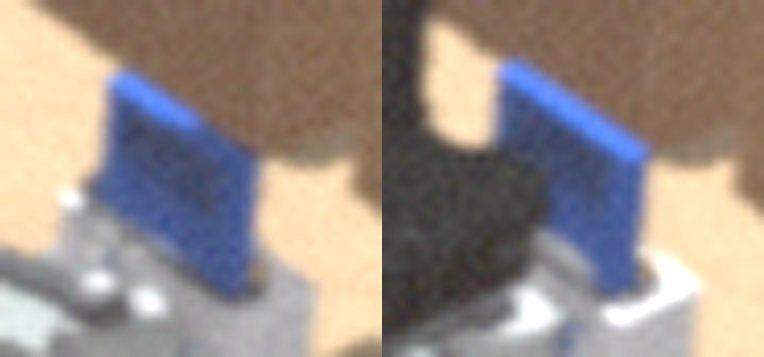

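The comparison shows the top corner moving from (118,72) to (126,62) in the 8.5x crops. That is about +1 and -1 px, or roughly 4 mm along +x, and the edges stay parallel, so the cassette is still seated and upright against the pressed-back plate. Handing in.

```bash
python3 -m jog '[[[0,0,0],[0,0,0],1],[[0,0,0],[0,0,0],1],[[0,0,0],[0,0,0],1]]'; python3 -c "
from rig import bot
print(bot.hand_in())"
```

```text
time_s: 16.88
position: [0.4691, -0.1229, 0.0682]
tcp_rot: [[-1.0, -0.005, 0.002], [-0.005, 1.0, -0.0], [-0.002, -0.0, -1.0]]
force: [2.1, 2.6, 5.1]
opening: 0.196
the job is handed in; nothing more can be done
None
```

I took the small blue cassette from the stand, slid it down into the guide case until it touched the floor, and let go. I then gripped the red knob and swung the lever to the red mark. I handed in at about 17 s still holding it there; no verdict was given.

**First grasp missed:** I lifted before the fingers had closed. The cassette stayed undisturbed in its pocket, and the second grasp held (opening about 10 mm).

**Last checks:**
- **Lever:** the knob was at 180.4° in world axes by my pivot estimate. That is within about 1–2° of the highest lift point, and the tolerance is about 10°.
- **Hold:** the arm was still, pushed sideways by about 3 N. The expected spring force is about 5 N.
- **Cassette:** it is upright in the case and had moved about 4 mm along the press's +x, as expected with the plate pressed back.
- **White cassette:** it showed no movement in the side view.

**Check that disagreed:** the automatic edge fit gave the cassette's shift as 1.5 to 9.7 mm in x and -3 to +4 mm in z. The gripper and its shadow spoiled that fit, so I relied on the magnified before-and-after comparison. It shows about 4 mm in x and up to 1 mm in z. I could not measure the cam's contact force or the plate's travel directly.

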